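Lock the sample transport case with the slotted key

ROBOT

A 6-joint arm with a two-finger parallel gripper is mounted at the origin on a cart in front of the work surface, level with it; the furniture and walls round the work are solid. World frame = base frame: x ahead of the robot, y to its left, z up, the work surface at z = 0. Lengths are in m, angles in rad, forces in N, time in s.
With the tool pointing down it reaches from about 0.3 to 0.875 m from the base axis. Payload 6.4 kg.
Tool frame: the origin (TCP) lies on the front face of the gripper's body, between the roots of the fingers; the fingertips stand 73 mm ahead of it and the grasp point (between the pads) lies ctrl.pinch_z ahead of it (ctrl.pinch_z is the distance from the TCP to the grasp point, in m); z points along the fingers, x is the direction in which the jaws open and shut, and the axes are right-handed (so a half turn about z gives the same grasp; the last joint's range is limited). The gripper opens to 85 mm and grips with 20 to 120 N. Pads are 22 mm wide; open, the fingers measure 114 mm over their backs; the gripper's body (76 mm by 85 mm) begins 54 mm behind the grasp point. The pads swing forward as they close: fully open they stand 13 mm farther back than shut.
Start: joints at [-1.361, 0.181, 1.607, -0, 1.354, -0.206], TCP at [0.232, -0.526, 0.304] pointing down, gripper open.
Joint ranges: [-2.99, 2.99], [-0.89, 2.07], [0.3, 2.58], [-1.14, 4.28], [0, 2.63], [-3.12, 3.12]. Speed limits (rad/s): [2.57, 2.57, 3.01, 3.14, 3.14, 3.14].

INTERFACE

Orientations are given as a unit quaternion [w, x, y, z].
In Python, from bench import ctrl gives the robot as it stands.
- The arm moves only by the tool move_arm, never from a script. Its argument "rows" is text: rows parted by semicolons, each of 7 numbers parted by spaces: the shift along the tool's x, y, z in cm, then the turn, a rotation vector about the tool's x, y, z in degrees, then the opening, from 0 (shut) to 1 (fully open). In form: x y z rx ry rz grip; .... A call has 1 to 20 rows; each row shifts and turns the commanded pose from where the row before left it, along the tool's axes as they then stand; what a row does not reach is not made up. A row lasts 1/10 s, in which the tool goes at most 50 mm and 8.59 degrees, less where a joint would pass 70% of its speed; a pose out of reach is approached as far as the arm can. A call with a gripper value outside its range is refused whole. The fingers move at their own pace and stop on an object; the grip force is fixed at half the most. Time passes only in rows, so rows that do not move let the fingers close. It gives the time, the measured TCP pose, the force and the opening at its end, in the units of the state.
- ctrl.get_obs(): the state, without advancing time (a new reading comes with each control period).
- ctrl.camera(name): name is "scene" or "top" or "wrist"; returns a dict with "color" (480x640x3 uint8, blue, green, red), "fx", "fy", "cx", "cy" (pixels), "k1" (the pictures are not rectified: a ray, as slopes to the right and down, at radius r is drawn at 1 + k1 r^2 times it, then the intrinsics apply), "rvec" (rotation vector, rad) and "tvec" (3), from world to camera coordinates, as OpenCV has them. Camera axes: x right, y down, z forward; pixel columns grow to the right and rows downward; lengths in m; the calibration is good to about 2 mm. A picture is of the moment at which its call begins. There is no depth.
- ctrl.hand_in(): hands the job in, once; it reports no verdict.
Trained networks look in the newest picture that a camera, given by its name, has taken for a name from the list of things; names that differ only in an ending like _2 or _b are one class to them, and where a whole thing is asked for, a point or a joint stands for the part that bears it (a point fixed in the world has none). Each returns a list of dicts, best first, with "confidence" (0 to 1); they miss things now and then, are a little off and sometimes report something else, mostly with a low value. They report only what shows in the picture. A call takes as long as a camera call.
- ctrl.look_for(camera, query): "bbox" ([left, top, right, bottom] in pixels, round what is visible of it).
- ctrl.trace(camera, query): "region" (480x640 bool, what is visible of it) and "bbox" ([left, top, right, bottom] in pixels, round what is visible of it).
The state is a dict: "time_s": time; "q": joint angles; "dq": joint speeds; "joint_efforts": joint torques, N m; "eef_pos": TCP position; "eef_rot": TCP orientation; "wrist_force": force on the tool from outside, world axes, zero at the start; "torque": the same for the moment, N m; "opening": opening from 0.0 (shut) to 1.0 (fully open).
Only numpy, scipy, OpenCV 4.12 (cv2) and the standard library are available. Lean on these libraries where they do the work, as an engineer would, in place of code of your own. Each camera call takes 0.05 s, during which the arm holds its last target.

TASK

Lock the cover of the sample transport case: take the flat-bladed key from its holder block, find the slot of the case's floating cam by feel, and with the blade turn the cam gently a quarter turn clockwise until it is fully home against its stop. Then put the key back upright in its holder, all the way down on its collar. Work the cam only with the key and without force, and leave the water bottle at the left end of the desk and the pen where they are.

Things in the scene. Friction and masses are not known exactly. Their poses are not given: they have to be found in the camera images.
- case: Grey transport case, low box fixed to the desk, 120 (x) x 150 (y) x 77 mm; origin mid-underside, z up. The cover is the top 14 mm, on a dark gasket. Mid-cover is a round opening, 48 mm wide, rim at z = 77 mm, with the cam in it. Bar mark on the cover at -x: slot direction when open; dot at +y: when locked.
- fastener (a point): Middle of the cover's opening, at the top face of the unpressed steel cam head (z = 79 mm); axes as the case's. Head: disc 30 mm wide, slot 20 x 4.5 mm, 6 mm deep, ends closed, rim chamfer 0.4 mm. The head floats: its centre is off this point by an unmeasured amount, up to 4.5 mm in case y, 1.5 mm in case x; 4 N friction holds it there until pushed (limits 6 mm).
- cam (a joint): Turn of the cam, rad: 0 open (slot along case x), growing clockwise from above to its hard stop at 1.571, locked (slot along case y). Turns at 0.04 N m and stays where left; blade and grip lag it by 0.1 to 0.2 rad (play). The head also yields downwards on a spring: 2 N preload, 1.5 N/mm, 5 mm travel, then hard; pressed on its face a blade feels this; over the slot the head jumps up round it.
- key: Loose flat-bladed key, 70 g, 93 mm long, upright in the holder; origin mid lower end of the blade, z up to the handle. Steel blade 16 (x) x 3 (y) mm to z = 14 mm, shank 16 x 6 mm to z = 36, collar 28 mm wide z = 36 to 42, grey handle 28 (x) x 11 (y) mm from z = 42 to 93: grip it across y at about z = 70. Works the same after a half turn about z.
- holder: Black block fixed to the desk, 60 (x) x 80 (y) x 40 mm high on a 4 mm foot of 70 x 90 mm; origin mid-underside, z up. A 19 (x) x 9 (y) mm hole with chamfered rim goes down its middle; the key hangs in it, blade width along holder x, collar on the block's top (key origin then 4 mm above the desk).
- water: Bystander: plastic water bottle, 67 mm diameter, 228 mm high, loose, standing at the left end of the desk; origin under its middle.
- pen: Bystander: pen, 135 mm long, 16 mm thick, lying loose between the holder and the case; origin under its middle.

How it is judged:
On the way, in this order (a step that is already met when the one before it is completed fails the run):
1. the key is lifted clear of its holder while the cam is still open (distance between key and holder above 0.06 m and value of joint cam below 0.3 rad), for 0.1 s.
2. the cam is turned home (beyond 1.5 rad) with the key in it (value of joint cam above 1.5 rad and horizontal distance between key and fastener below 0.012 m and z of key in the frame of fastener below 0 m and angle between the z axis of key and the z axis of case, either way round below 0.2 rad), for 0.1 s.
At the end, for the whole second after the job is handed in: the cam is locked (beyond 1.5 of 1.571 rad); the key stands at rest in its holder, within 4 mm of the hole's middle, its collar down to within 3 mm of the top, upright within 0.1 rad (value of joint cam above 1.5 rad and horizontal distance between key and holder below 0.004 m and z of key in the frame of holder below 0.007 m and angle between key's own z axis and vertical below 0.1 rad and linear speed of key below 0.02 m/s); the robot touches nothing.
It fails at once if the key loads the case or its cam with more than 35 N, edge forces summed (contact force between key and case above 35 N).
It fails at once if the gripper or arm itself pushes the case or its cam (over 3 N) (contact force between any of the fingers, the arm and case above 3 N).
It fails at once if the water bottle is moved more than 30 mm (distance of water from where it was at the start of the episode above 0.03 m).
It fails at once if the pen is moved more than 30 mm (distance of pen from where it was at the start of the episode above 0.03 m).
It also fails if it takes over 72 s, if anything falls off the work surface, if the arm or the gripper's body presses on something with over 40 N, if the wrist force passes 120 N, or if a joint passes its speed limit or range.

## Working session

There is one attempt and no reset: what is moved stays moved. The work goes in short steps, Python scripts to look and compute and a tool call to move; the robot and the scene stay as the last step left them, time stands still between calls to the robot, and variables do not carry over. Pictures are saved under pics/ and viewed, and the job is handed in when it is done.

Besides the shell and the picture viewer there is one more tool, called after "Request:" as name(argument=value, ...), one argument or row to a line, values as JSON. move_arm: Moves the arm, as the interface text tells. Its arguments: {"type":"object","properties":{"rows":{"type":"string"}},"required":["rows"]}

```bash
ls; mkdir -p pics; python3 - <<'E'
from bench import ctrl
import cv2
print(ctrl.get_obs(), ctrl.pinch_z)
for n in ["scene","top","wrist"]:
    c=ctrl.camera(n); cv2.imwrite(f"pics/{n}0.png",c["color"])
    print(n,{k:c[k] for k in c if k!="color"})
    for q in ["case","key","holder","pen","water","fastener"]:
        try: print(q,[(r["bbox"],round(r["confidence"],2)) for r in ctrl.look_for(n,q)][:2])
        except Exception as e: print(q,e)
E
```

```text
pics
{'time_s': 0.0, 'q': array([-1.36129286e+00,  1.81585683e-01,  1.60797253e+00,  3.01555589e-05,
        1.35382536e+00, -2.06303031e-01]), 'dq': array([ 0.00049838, -0.00133344, -0.00044794, -0.00176775, -0.00013321,
       -0.00165298]), 'joint_efforts': array([ 1.43520207e-03, -4.44876873e+01, -3.51332402e+01, -2.28213794e-04,
        9.07285488e-03,  2.37166898e-05]), 'eef_pos': array([ 0.23219099, -0.52557812,  0.30297609]), 'eef_rot': array([-6.42598789e-04,  8.37830756e-01, -5.45929319e-01, -6.23806152e-04]), 'wrist_force': array([-0.04978772, -0.02357304, -0.42462394]), 'torque': array([ 0.0341683 , -0.02841751,  0.01617003]), 'opening': 0.9979353519645978} 0.0539
scene {'fx': 591.8312259506682, 'fy': 591.8312259506682, 'cx': 306.26900760488235, 'cy': 233.4847315776383, 'k1': -0.0720758585703664, 'rvec': array([ 1.23891969, -1.89400898,  1.20812132]), 'tvec': array([0.29377267, 0.25826471, 0.70600537])}
case [([200.3, 223.9, 313.7, 312.4], 0.83)]
key [([430.7, 209.8, 444.1, 245.9], 0.74)]
holder [([405.6, 233.2, 459.9, 270.3], 0.89)]
pen [([334.4, 263.5, 402.2, 283.1], 0.
[... 173 characters left out ...]
5975, 'cy': 244.18538138626195, 'k1': -0.16176185900837933, 'rvec': array([ 2.13581512, -2.20095704,  0.0648541 ]), 'tvec': array([0.09955548, 0.52822676, 1.06530156])}
case [([206.3, 220.0, 309.1, 314.0], 0.78)]
key [([442.3, 265.9, 460.5, 287.3], 0.62)]
holder [([418.9, 260.5, 472.2, 298.7], 0.8)]
pen []
water [([144.2, 212.5, 206.3, 257.1], 0.89)]
fastener [([207.1, 222.1, 310.4, 319.2], 0.6)]
wrist {'fx': 343.6791628404024, 'fy': 343.6791628404024, 'cx': 318.7608490312768, 'cy': 238.86731086327023, 'k1': -0.04932778740994626, 'rvec': array([-2.42353494,  1.57981439,  0.22709984]), 'tvec': array([-0.57578454, -0.03761702,  0.38063634])}
case []
key []
holder []
pen []
water []
fastener []
```

View pics/scene0.png

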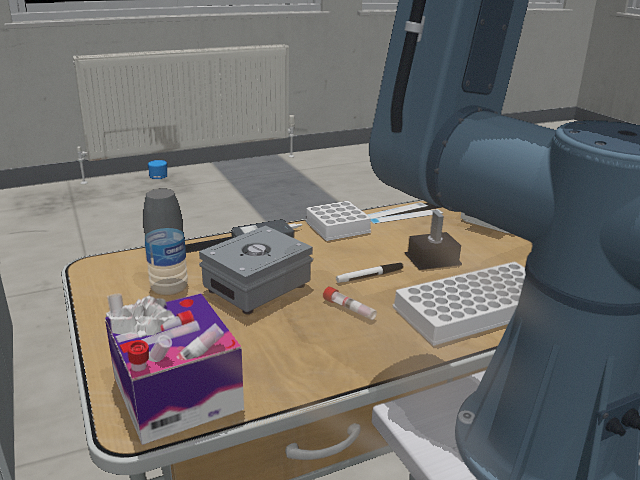

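View pics/top0.png

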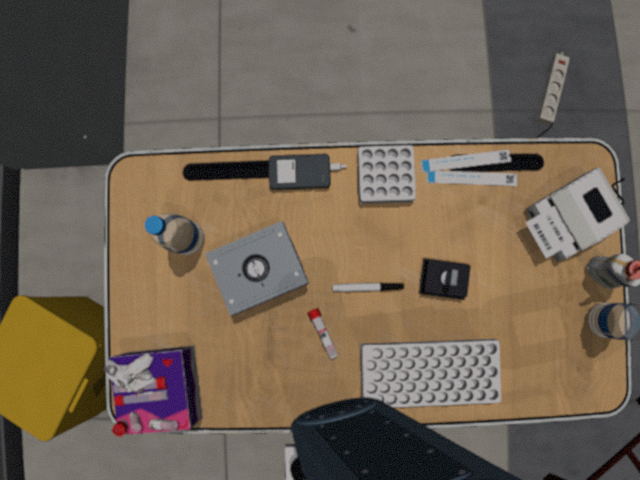

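```bash
cat > h.py <<'E'
import numpy as np, cv2
from scipy.spatial.transform import Rotation as R
from bench import ctrl
def grab(n,name=None):
    c=ctrl.camera(n)
    if name: cv2.imwrite(f"pics/{name}.png",c["color"])
    return c
def K(c): return np.array([[c["fx"],0,c["cx"]],[0,c["fy"],c["cy"]],[0,0,1]])
def ray(c,uv):
    D=np.array([c["k1"],0,0,0,0])
    p=cv2.undistortPoints(np.array(uv,float).reshape(-1,1,2),K(c),D).reshape(-1,2)
    Rm=cv2.Rodrigues(c["rvec"])[0]
    o=-Rm.T@c["tvec"]
    d=np.c_[p,np.ones(len(p))]@Rm
    return o,d
def onz(c,uv,z):
    o,d=ray(c,uv); return o+d*((z-o[2])/d[:,2:])
def proj(c,X):
    return cv2.projectPoints(np.array(X,float).reshape(-1,3),c["rvec"],c["tvec"],K(c),np.array([c["k1"],0,0,0,0]))[0].reshape(-1,2)
def tcp():
    o=ctrl.get_obs(); q=o["eef_rot"]; return o,np.array(o["eef_pos"]),R.from_quat([q[1],q[2],q[3],q[0]])
E
python3 - <<'E'
from h import *
c=grab("top")
im=c["color"]
cv2.imwrite("pics/topcrop.png",cv2.resize(im[190:340,130:490],None,fx=2.2,fy=2.2,interpolation=cv2.INTER_CUBIC))
for q,z in [("case",.077),("holder",.044),("key",.097),("water",.1),("pen",.008)]:
    for r in ctrl.trace("top",q)[:1]:
        m=r["region"].astype(np.uint8); cs=max(cv2.findContours(m,0,1)[0],key=cv2.contourArea)
        X=onz(c,cs.reshape(-1,2),z)
        rect=cv2.minAreaRect((X[:,:2]*1000).astype(np.float32)); print(q,r["confidence"],rect)
E
```

```text
case 0.78 ((487.3963317871094, 191.88304138183594), (122.83653259277344, 152.28480529785156), 20.9597225189209)
holder 0.93 ((458.4630126953125, -147.74896240234375), (91.26603698730469, 67.07828521728516), 81.21368408203125)
key 0.64 ((460.24603271484375, -145.95413208007812), (28.40118408203125, 27.95903968811035), 88.0088882446289)
water 0.91 ((552.4520263671875, 336.0923767089844), (109.23281860351562, 66.61905670166016), 62.593265533447266)
pen 0.92 ((447.50701904296875, -10.209236145019531), (16.563661575317383, 131.07298278808594), 0.752043604850769)
```

View pics/topcrop.png

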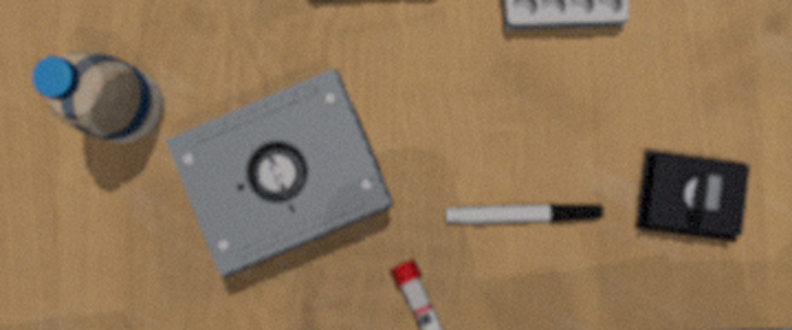

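```bash
cat >> h.py <<'E'
def plan(target,ang):
    """shift in tool axes (cm) and tool-z turn (deg) to get TCP at target, tool down with tool x at angle ang deg"""
    o,p,r=tcp()
    a=np.radians(ang); Rt=R.from_matrix(np.array([[np.cos(a),np.sin(a),0],[np.sin(a),-np.cos(a),0],[0,0,-1]]))
    print("shift cm",np.round(r.inv().apply(np.array(target)-p)*100,3),"rotvec deg",np.round((r.inv()*Rt).as_rotvec(degrees=True),2),"toolx ang",np.degrees(np.arctan2(*r.as_matrix()[[1,0],0])), "pos",p.round(4),"F",o["wrist_force"].round(2))
E
python3 - <<'E'
from h import *
c=grab("wrist"); o,p,r=tcp()
Rm=cv2.Rodrigues(c["rvec"])[0]; cam=-Rm.T@c["tvec"]
print("cam in tool",r.inv().apply(cam-p), "cam axes in tool\n",(r.inv().as_matrix()@Rm.T).round(3))
a=np.radians(81.2)
plan([.459,-.148,.30],81.2)
E
```

```text
cam in tool [ 0.00064179 -0.07115236 -0.07210856] cam axes in tool
 [[ 1.    -0.     0.   ]
 [ 0.     0.959  0.282]
 [-0.    -0.282  0.959]]
shift cm [-25.421 -36.009   0.39 ] rotvec deg [  -0.     -0.   -147.38] toolx ang -66.17511560567387 pos [ 0.2323 -0.526   0.3039] F [-0.11 -0.02 -0.38]
```

Request:
move_arm(
  rows="-2.12 -3 0 0 0 0 1;-2.12 -3 0 0 0 0 1;-2.12 -3 0 0 0 0 1;-2.12 -3 0 0 0 0 1;-2.12 -3 0 0 0 0 1;-2.12 -3 0 0 0 0 1;-2.12 -3 0 0 0 0 1;-2.12 -3 0 0 0 0 1;-2.12 -3 0 0 0 0 1;-2.12 -3 0 0 0 0 1;-2.12 -3 0 0 0 0 1;-2.12 -3 0 0 0 0 1",
)

```text
time_s: 2.6
eef_pos: [0.4595, -0.1465, 0.3042]
eef_rot: [-0.0, 0.838, -0.546, 0.0]
wrist_force: [-1.0, -1.5, -0.7]
opening: 1.002
```

Request:
move_arm(
  rows="0 0 0 0 0 -8.2 1;0 0 0 0 0 -8.2 1;0 0 0 0 0 -8.2 1;0 0 0 0 0 -8.2 1;0 0 0 0 0 -8.2 1;0 0 0 0 0 -8.2 1;0 0 0 0 0 -8.2 1;0 0 0 0 0 -8.2 1;0 0 0 0 0 -8.2 1;0 0 0 0 0 -8.2 1;0 0 0 0 0 -8.2 1;0 0 0 0 0 -8.2 1;0 0 0 0 0 -8.2 1;0 0 0 0 0 -8.2 1;0 0 0 0 0 -8.2 1;0 0 0 0 0 -8.2 1;0 0 0 0 0 -8.2 1;0 0 0 0 0 -8 1;0 0 0 0 0 0 1;0 0 0 0 0 0 1",
)

```text
time_s: 4.6
eef_pos: [0.4588, -0.1479, 0.3039]
eef_rot: [0.0, 0.76, 0.65, 0.0]
wrist_force: [-0.4, 0.6, 0.4]
opening: 1.001
```

```bash
python3 - <<'E'
from h import *
c=grab("wrist","w1")
plan([.459,-.148,.30],81.2)
for q in ["holder","key"]:
    for r in ctrl.trace("wrist",q)[:1]:
        print(q,r["bbox"],r["confidence"])
        m=r["region"].astype(np.uint8); cs=max(cv2.findContours(m,0,1)[0],key=cv2.contourArea)
        for z in ([.044,.004] if q=="holder" else [.097]):
            X=onz(c,cs.reshape(-1,2),z); print(z,cv2.minAreaRect((X[:,:2]*1000).astype(np.float32)))
E
```

```text
shift cm [-0.01   0.018  0.394] rotvec deg [ 0.    0.   -0.17] toolx ang 81.03334302845958 pos [ 0.4588 -0.1479  0.3039] F [-0.38  0.13  0.52]
holder [271.6, 176.9, 355.0, 247.1] 0.6
0.044 ((456.4996032714844, -153.80078125), (80.68913269042969, 70.38993835449219), 80.17424774169922)
0.004 ((464.8227844238281, -155.76211547851562), (90.40962982177734, 78.86968231201172), 80.17420959472656)
key [296.6, 202.6, 322.7, 249.7] 0.55
0.097 ((455.8569030761719, -152.0003204345703), (36.93320083618164, 22.469017028808594), 5.02593469619751)
```

View pics/w1.png

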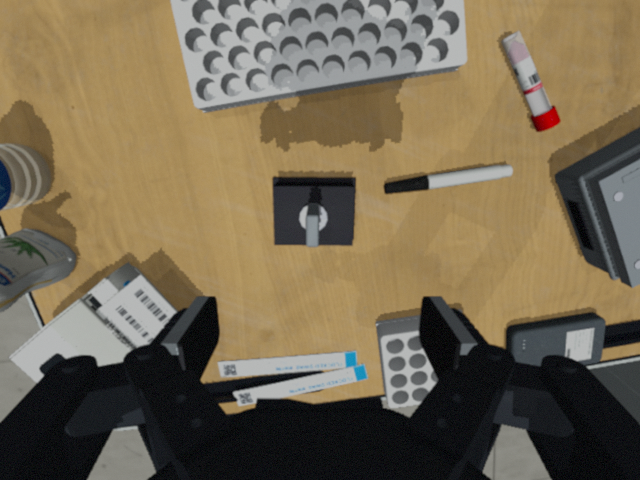

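```bash
python3 - <<'E'
import cv2
im=cv2.imread("pics/w1.png")[165:260,260:370]
cv2.imwrite("pics/w1z.png",cv2.resize(im,None,fx=6,fy=6,interpolation=cv2.INTER_CUBIC))
E
```

```text
(no output)
```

View pics/w1z.png

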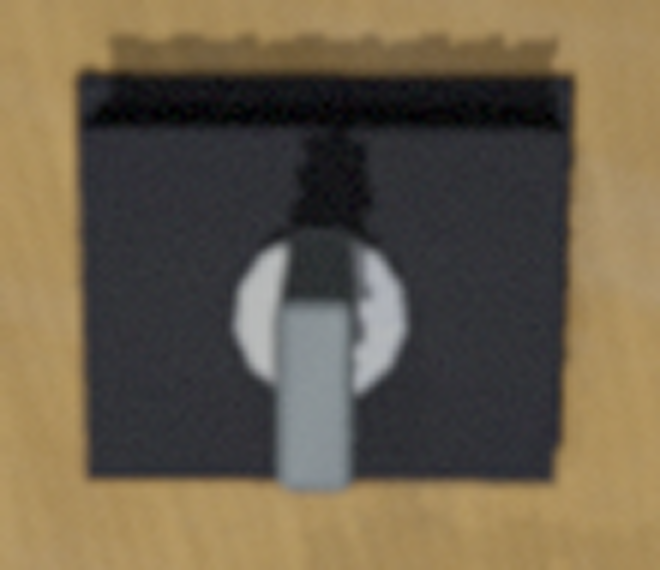

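```bash
python3 - <<'E'
from h import *
c=ctrl.camera("wrist")
f=lambda pts:[(260+(x+.5)/6-.5,165+(y+.5)/6-.5) for x,y in pts]
X=onz(c,f([(279,302),(352,302),(277,490),(351,490)]),.097); print(X.round(4),X.mean(0)); d=X[[2,3]].mean(0)-X[[0,1]].mean(0); print(np.linalg.norm(d),np.degrees(np.arctan2(d[1],d[0])),np.linalg.norm(X[1]-X[0]))
X=onz(c,f([(88,128),(566,128),(92,476),(554,476)]),.044); print(X.round(4),X.mean(0)); d=X[[2,3]].mean(0)-X[[0,1]].mean(0); print(np.linalg.norm(d),np.degrees(np.arctan2(d[1],d[0])))
plan([*X.mean(0)[:2],.3],80)
# model check, project
E
```

```text
[[ 0.4467 -0.1576  0.097 ]
 [ 0.4483 -0.1476  0.097 ]
 [ 0.4736 -0.1624  0.097 ]
 [ 0.4752 -0.152   0.097 ]] [ 0.46097367 -0.15491531  0.097     ]
0.027281926608020264 -9.67387895794498 0.010094707667803958
[[ 0.425  -0.187   0.044 ]
 [ 0.4369 -0.1111  0.044 ]
 [ 0.4827 -0.1975  0.044 ]
 [ 0.4948 -0.1205  0.044 ]] [ 0.45985651 -0.15405202  0.044     ]
0.05862893428670055 -9.793769062358995
shift cm [-0.594  0.196  0.392] rotvec deg [0.   0.   1.13] toolx ang 81.12837815852144 pos [ 0.4588 -0.1479  0.3039] F [0.76 0.21 0.2 ]
```

```bash
python3 - <<'E'
from h import *
a=np.radians(-9.7);ux=np.array([np.cos(a),np.sin(a),0]);uy=np.array([-np.sin(a),np.cos(a),0])
ctr=np.array([.4605,-.1545,0])
def box(w,h,z): return [ctr+sx*w/2*ux+sy*h/2*uy+[0,0,z] for sx,sy in [(1,1),(1,-1),(-1,-1),(-1,1)]]
for n in ["top","scene"]:
    c=ctrl.camera(n); 
    P=[proj(c,box(.06,.08,.044)),proj(c,box(.028,.011,.097)),proj(c,box(.07,.09,.004))]
    m=P[0].mean(0).astype(int); x0,y0=m[0]-45,m[1]-45; s=6
    im=cv2.resize(c["color"][y0:y0+90,x0:x0+90],None,fx=s,fy=s,interpolation=cv2.INTER_CUBIC)
    for p in P: cv2.polylines(im,[(((p-[x0,y0]+.5)*s)-.5).round().astype(int)],True,(0,0,255),1)
    cv2.imwrite(f"pics/chk_{n}.png",im)
a=cv2.imread("pics/chk_top.png");b=cv2.imread("pics/chk_scene.png");cv2.imwrite("pics/chk.png",cv2.resize(np.hstack([a,b]),(800,400)))
E
```

```text
(no output)
```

View pics/chk.png

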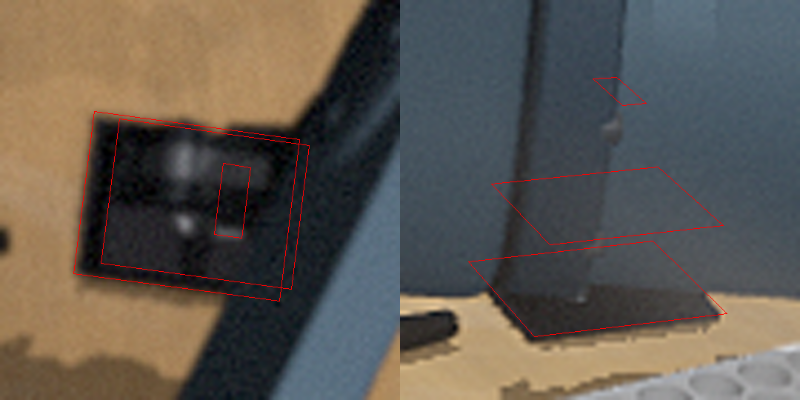

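Request:
move_arm(
  rows="-0.2 0.1 1.8 0 0 0.8 1;-0.2 0.1 3 0 0 0 1;-0.2 0 3 0 0 0 1;0 0 3 0 0 0 1;0 0 0.6 0 0 0 1;0 0 0 0 0 0 1;0 0 0 0 0 0 1",
)

```text
time_s: 5.6
eef_pos: [0.4606, -0.1546, 0.1913]
eef_rot: [0.001, 0.764, 0.646, 0.0]
wrist_force: [0.1, 0.3, 0.5]
opening: 1.003
```

```bash
python3 - <<'E'
from h import *
c=grab("wrist","w2")
plan([.4605,-.1545,.128],80.3)
print(proj(c,[.4605,-.1545,.097]),proj(c,[.4605,-.1545,.044]))
u,v=proj(c,[.4605,-.1545,.08])[0].astype(int)
im=c["color"][v-80:v+80,u-90:u+90]; print(u-90,v-80)
cv2.imwrite("pics/w2z.png",cv2.resize(im,None,fx=4,fy=4,interpolation=cv2.INTER_CUBIC))
E
```

```text
shift cm [ 0.021 -0.055  6.361] rotvec deg [0.16 0.07 0.12] toolx ang 80.42280574059535 pos [ 0.4608 -0.1547  0.1916] F [-0.4   0.15 -0.09]
[[320.83618203 280.34459445]] [[320.44383803 248.72331562]]
230 188
```

View pics/w2z.png

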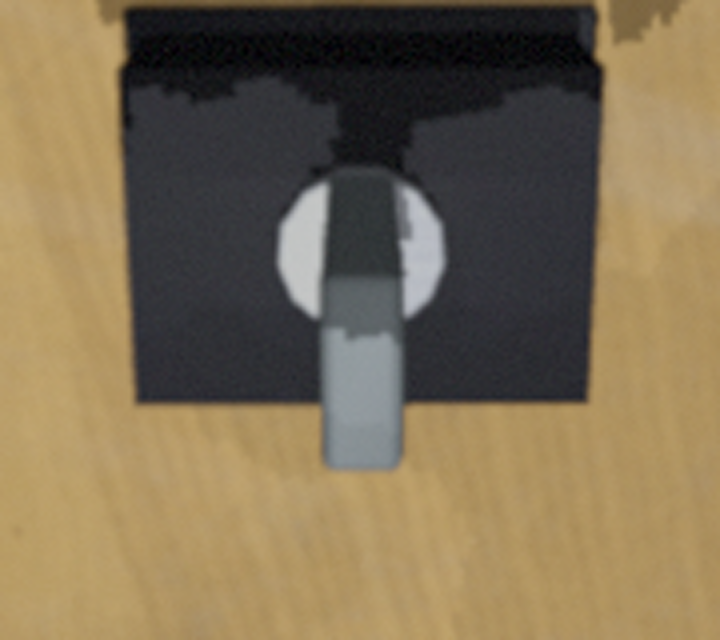

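Request:
move_arm(
  rows="0 -0.05 1.6 0 0 0 1;0 0 2 0 0 0 1;0 0 2 0 0 0 1;0 0 0.76 0 0 0 1;0 0 0 0 0 0 1;0 0 0 0 0 0 0.5;0 0 0 0 0 0 0.25;0 0 0 0 0 0 0.2;0 0 0 0 0 0 0.15;0 0 0 0 0 0 0.1",
)

```text
time_s: 6.65
eef_pos: [0.4595, -0.1541, 0.1266]
eef_rot: [0.0, 0.764, 0.646, 0.0]
wrist_force: [0.3, -0.2, -0.3]
opening: 0.142
```

Request:
move_arm(
  rows="0 0 0 0 0 0 0.05;0 0 0 0 0 0 0;0 0 0 0 0 0 0;0 0 0 0 0 0 0;0 0 0 0 0 0 0",
)

```text
time_s: 7.15
eef_pos: [0.4596, -0.1542, 0.1267]
eef_rot: [0.0, 0.764, 0.646, 0.0]
wrist_force: [-1.6, 1.3, 5.2]
opening: 0.119
```

```bash
python3 - <<'E'
from h import *
c=grab("wrist","w3"); plan([.4605,-.1545,.25],80.3); print(ctrl.get_obs()["torque"],ctrl.get_obs()["opening"])
E
```

```text
shift cm [ -0.019   0.1   -12.335] rotvec deg [0.03 0.01 0.12] toolx ang 80.42282544860413 pos [ 0.4596 -0.1542  0.1267] F [-0.78  1.4   5.36]
[ 0.06215585  0.16847758 -0.07219669] 0.12078812785806453
```

View pics/w3.png

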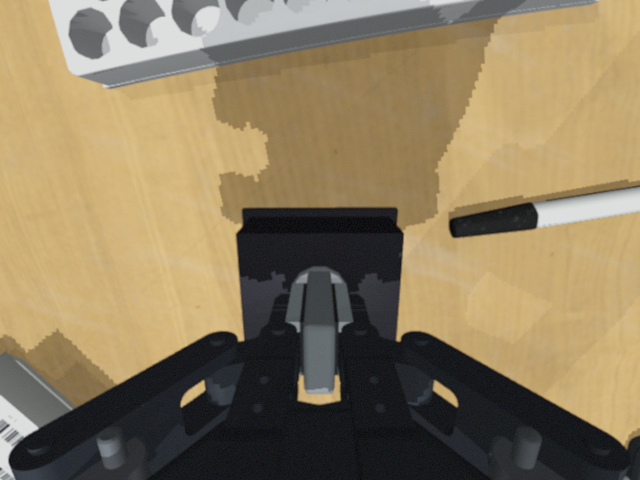

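Request:
move_arm(
  rows="0 0 -0.5 0 0 0 0;0 0 -1 0 0 0 0;0 0 -2 0 0 0 0;0 0 -2 0 0 0 0;0 0 -2 0 0 0 0;0 0 -3 0 0 0 0;0 0 -3 0 0 0 0;0 0 -2 0 0 0 0;0 0 -1 0 0 0 0;0 0 0 0 0 0 0;0 0 0 0 0 0 0",
)

```text
time_s: 8.3
eef_pos: [0.4589, -0.1538, 0.2904]
eef_rot: [-0.001, 0.764, 0.646, -0.0]
wrist_force: [-0.2, -0.2, -0.8]
opening: 0.126
```

```bash
python3 - <<'E'
from h import *
c=grab("wrist","w4"); print(ctrl.get_obs()["torque"],ctrl.get_obs()["opening"])
a=np.radians(21); ux=np.array([np.cos(a),np.sin(a)])
ctr=np.array([.487,.192])
# view pose: TCP back from cam centre along -case x by ~8cm, z .29
plan([*(ctr-ux*.06),.29],111); plan([*ctr,.29],111)
E
```

```text
[-0.00239554  0.01352973 -0.01867329] 0.12032985479648217
shift cm [31.503 -8.132  0.044] rotvec deg [ -0.1   -0.08 -30.58] toolx ang 80.4193867885166 pos [ 0.4587 -0.1537  0.29  ] F [-0.83 -0.19 -0.49]
shift cm [34.556 -2.967  0.036] rotvec deg [ -0.1   -0.08 -30.58] toolx ang 80.4193867885166 pos [ 0.4587 -0.1537  0.29  ] F [-0.83 -0.19 -0.49]
```

View pics/w4.png

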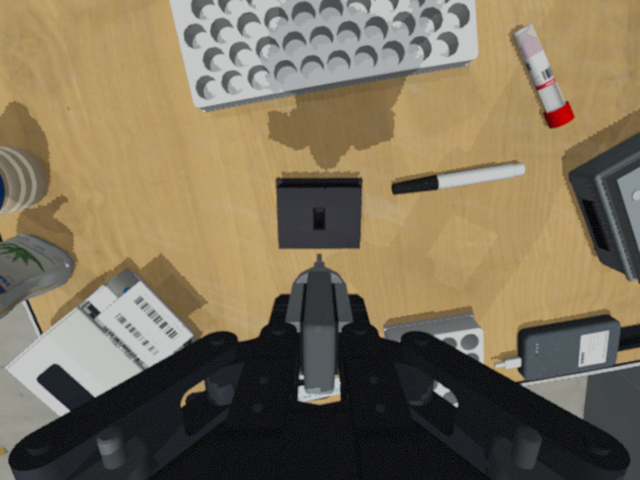

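Request:
move_arm(
  rows="1.5 -0.4 0 0 0 0 0;3 -0.8 0 0 0 0 0;3 -0.8 0 0 0 0 0;3 -0.8 0 0 0 0 0;3 -0.8 0 0 0 0 0;3 -0.8 0 0 0 0 0;3 -0.8 0 0 0 0 0;3 -0.8 0 0 0 0 0;3 -0.8 0 0 0 0 0;3 -0.7 0 0 0 0 0;2 -0.7 0 0 0 0 0;1 0 0 0 0 -5 0;0 0 0 0 0 -8 0;0 0 0 0 0 -8 0;0 0 0 0 0 -6 0;0 0 0 0 0 -3.6 0;0 0 0 0 0 0 0;0 0 0 0 0 0 0;0 0 0 0 0 0 0",
)

```text
time_s: 10.25
eef_pos: [0.4305, 0.1704, 0.2909]
eef_rot: [-0.0, 0.567, 0.824, -0.0]
wrist_force: [-0.3, 0.0, 0.1]
opening: 0.124
```

```bash
python3 - <<'E'
from h import *
c=grab("wrist","w5"); 
plan([.487,.192,.29],111)
im=c["color"]
u,v=proj(c,[.487,.192,.077])[0].astype(int); print(u,v)
E
```

```text
shift cm [3.000e-03 6.039e+00 9.900e-02] rotvec deg [-0.03 -0.01 -0.03] toolx ang 110.97156812857558 pos [0.4306 0.1704 0.291 ] F [ 0.25  0.27 -0.19]
319 290
```

View pics/w5.png

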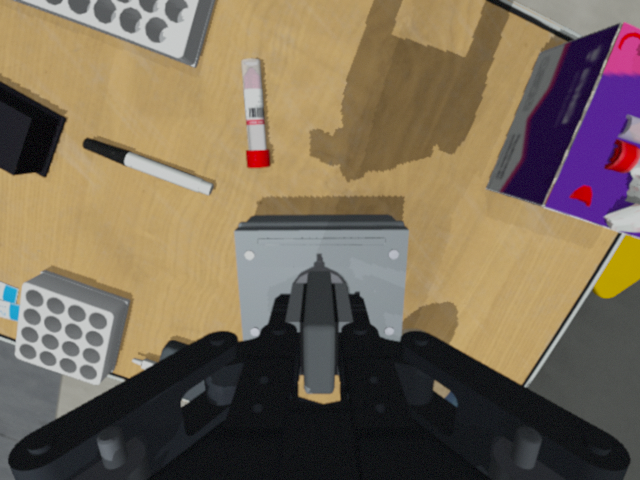

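Request:
move_arm(
  rows="0 0 -2 0 0 0 0;0 0 -2 0 0 0 0;0 2 0 0 0 0 0;0 3 0 0 0 0 0;0 3 0 0 0 0 0;0 1.5 0 0 0 0 0;0 0 0 0 0 0 0;0 0 0 0 0 0 0;0 0 0 0 0 0 0",
)

```text
time_s: 11.2
eef_pos: [0.5188, 0.2041, 0.3311]
eef_rot: [-0.0, 0.566, 0.824, -0.0]
wrist_force: [-0.1, 0.4, -0.7]
opening: 0.12
```

```bash
python3 - <<'E'
from h import *
c=grab("wrist","w6"); 
im=c["color"]
x0,y0=230,110
cv2.imwrite("pics/w6z.png",cv2.resize(im[y0:y0+140,x0:x0+180],None,fx=4.4,fy=4.2,interpolation=cv2.INTER_CUBIC)[:590])
E
```

```text
(no output)
```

View pics/w6.png

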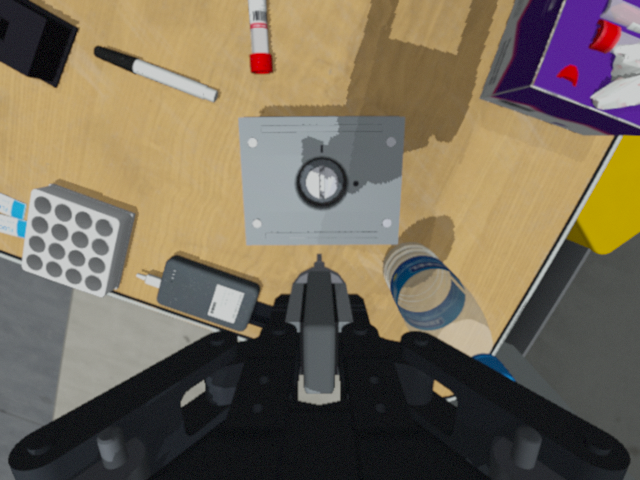

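View pics/w6z.png

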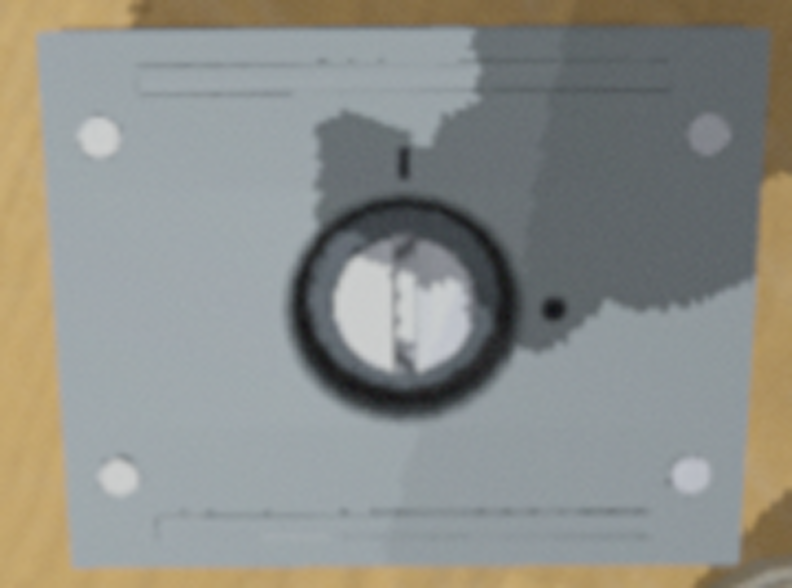

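```bash
python3 - <<'E'
from h import *
c=ctrl.camera("wrist")
f=lambda pts:[(230+(x+.5)/4.4-.5,110+(y+.5)/4.2-.5) for x,y in pts]
X=onz(c,f([(40,32),(770,30),(72,567),(738,566)]),.077); print(X.round(4),X.mean(0)); d=X[[2,3]].mean(0)-X[[0,1]].mean(0); print(np.linalg.norm(d),np.degrees(np.arctan2(d[1],d[0])),np.linalg.norm(X[1]-X[0]))
a=np.arctan2(d[1],d[0])
for nm,p in [("bar",(404,163)),("dot",(553,309)),("ringL",(288,308)),("ringR",(520,308)),("ringT",(405,198)),("ringB",(405,420)),("headL",(332,303)),("headR",(475,303)),("headT",(403,235)),("headB",(403,375)),("slotc",(404,305)),("slotT",(404,243)),("slotB",(404,368))]:
    Y=onz(c,f([p]),.079 if nm[0] in"hs" else .077)[0]; e=Y-X.mean(0); print(nm,Y.round(4),"case xy mm",(1000*np.array([np.cos(a)*e[0]+np.sin(a)*e[1],-np.sin(a)*e[0]+np.cos(a)*e[1]])).round(1))
# check key tip pixel
o,p,r=tcp(); print("tip pred px",proj(c,p+r.apply([0,0,.1227])), "px w/ blade edges",proj(c,[p+r.apply([0,s*.008,.1227]) for s in(-1,1)]))
im=c["color"][235:300,280:360]; cv2.imwrite("pics/tip.png",cv2.resize(im,None,fx=8,fy=8,interpolation=cv2.INTER_CUBIC))
plan([.487,.192,.29],111)
E
```

```text
[[0.4602 0.1032 0.077 ]
 [0.406  0.2431 0.077 ]
 [0.5729 0.1462 0.077 ]
 [0.5185 0.2871 0.077 ]] [0.48938285 0.19490799 0.077     ]
0.1207265911207564 21.123348110327736 0.14999182756958174
bar [0.4592 0.183  0.077 ] case xy mm [-32.4  -0.2]
dot [0.4776 0.2245 0.077 ] case xy mm [-0.4 31.8]
ringL [0.4978 0.1712 0.077 ] case xy mm [ -0.7 -25.2]
ringR [0.4799 0.2178 0.077 ] case xy mm [-0.6 24.7]
ringT [0.4662 0.1859 0.077 ] case xy mm [-24.9  -0. ]
ringB [0.5127 0.2039 0.077 ] case xy mm [25. -0.]
headL [0.4931 0.1796 0.079 ] case xy mm [ -2.1 -15.6]
headR [0.4821 0.2081 0.079 ] case xy mm [-2.  14.9]
headT [0.4737 0.1884 0.079 ] case xy mm [-17.   -0.4]
headB [0.5028 0.1996 0.079 ] case xy mm [14.2 -0.5]
slotc [0.488  0.1941 0.079 ] case xy mm [-1.6 -0.2]
slotT [0.4752 0.1892 0.079 ] case xy mm [-15.3  -0.2]
slotB [0.5013 0.1992 0.079 ] case xy mm [12.6 -0.2]
tip pred px [[319.92096975 263.10705378]] px w/ blade edges [[319.92960117 250.51701181]
 [319.91238012 275.41580694]]
shift cm [ 0.016 -3.415  4.146] rotvec deg [-0.    0.    0.01] toolx ang 111.01163551383225 pos [0.5189 0.2041 0.3315] F [ 0.04 -0.17 -0.83]
```

View pics/tip.png

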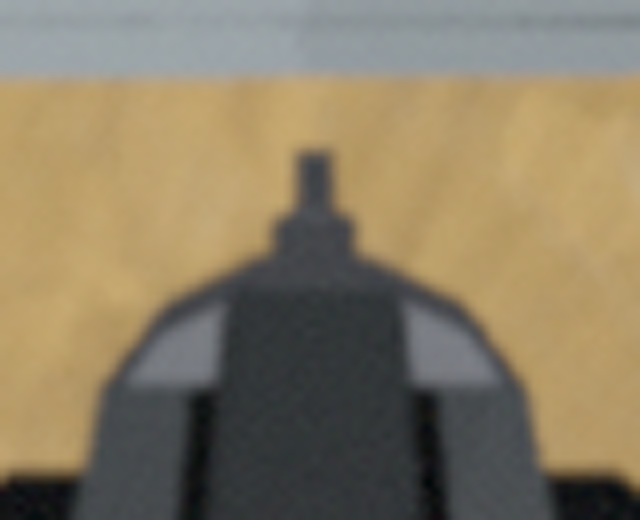

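Request:
move_arm(
  rows="0.24 -1 0 0 0 0 0;0 -1.42 0 0 0 0 0;0 -1 0 0 0 0 0;0 0 2 0 0 0 0;0 0 3 0 0 0 0;0 0 3 0 0 0 0;0 0 2.65 0 0 0 0;0 0 1 0 0 0 0;0 0 0 0 0 0 0;0 0 0 0 0 0 0;0 0 0 0 0 0 0",
)

```text
time_s: 12.4
eef_pos: [0.4878, 0.1944, 0.2166]
eef_rot: [0.001, 0.566, 0.824, 0.001]
wrist_force: [-0.0, -0.4, -0.6]
opening: 0.12
```

```bash
python3 - <<'E'
from h import *
c=grab("wrist","w7"); plan([.4861,.1941,.2017],111)
o,p,r=tcp()
cv2.imwrite("pics/w7z.png",cv2.resize(c["color"][215:315,250:390],None,fx=5.6,fy=5.6,interpolation=cv2.INTER_CUBIC))
s=ctrl.camera("scene"); cv2.imwrite("pics/s7z.png",cv2.resize(s["color"][150:300,180:330],None,fx=4,fy=4,interpolation=cv2.INTER_CUBIC))
F=[ctrl.get_obs()["wrist_force"] for _ in range(3)];print(F)
E
```

```text
shift cm [ 0.027 -0.164  1.48 ] rotvec deg [0.17 0.04 0.03] toolx ang 111.02615495379143 pos [0.4877 0.1944 0.2165] F [-0.22 -0.23 -0.04]
[array([-0.63509933,  0.46974419, -0.7450511 ]), array([-0.63509933,  0.46974419, -0.7450511 ]), array([-0.63509933,  0.46974419, -0.7450511 ])]
```

View pics/w7z.png

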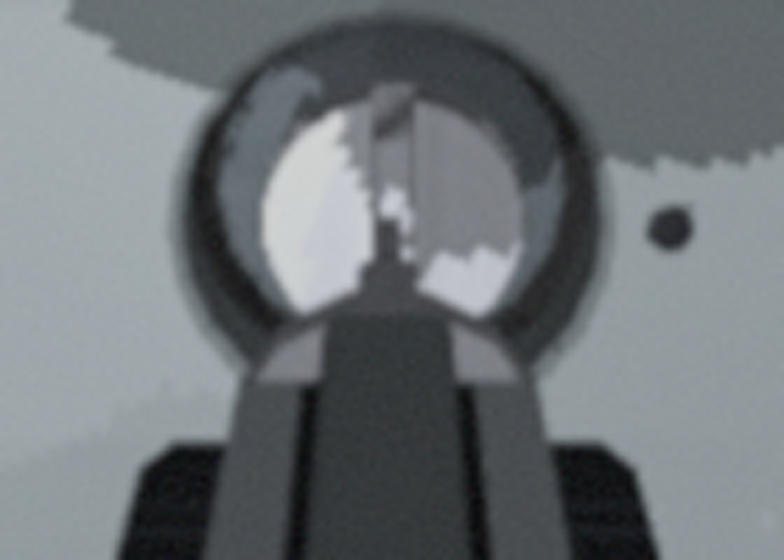

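View pics/s7z.png

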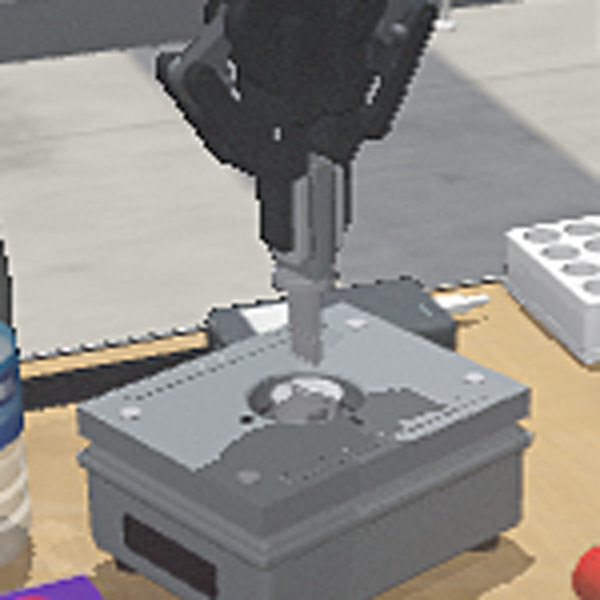

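Request:
move_arm(
  rows="0.05 -0.2 0.3 0 0 0 0;0 0 0.5 0 0 0 0;0 0 0.3 0 0 0 0;0 0 0 0 0 0 0;0 0 0 0 0 0 0",
)

```text
time_s: 13.0
eef_pos: [0.4847, 0.194, 0.2035]
eef_rot: [-0.0, 0.566, 0.824, -0.0]
wrist_force: [-0.8, -0.2, -0.9]
opening: 0.12
```

```bash
python3 - <<'E'
from h import *
c=grab("wrist","w8"); plan([.4861,.1941,.2017],111)
cv2.imwrite("pics/w8z.png",cv2.resize(c["color"][215:315,250:390],None,fx=5.6,fy=5.6,interpolation=cv2.INTER_CUBIC))
print(np.mean([(ctrl.camera("scene"),ctrl.get_obs()["wrist_force"])[1] for _ in range(5)],0))
E
```

```text
shift cm [-0.039  0.127  0.201] rotvec deg [-0.01 -0.    0.02] toolx ang 111.02208231366336 pos [0.4848 0.194  0.2037] F [-0.69  0.11 -0.6 ]
[ 0.11472534  0.30613543 -0.51276854]
```

View pics/w8z.png

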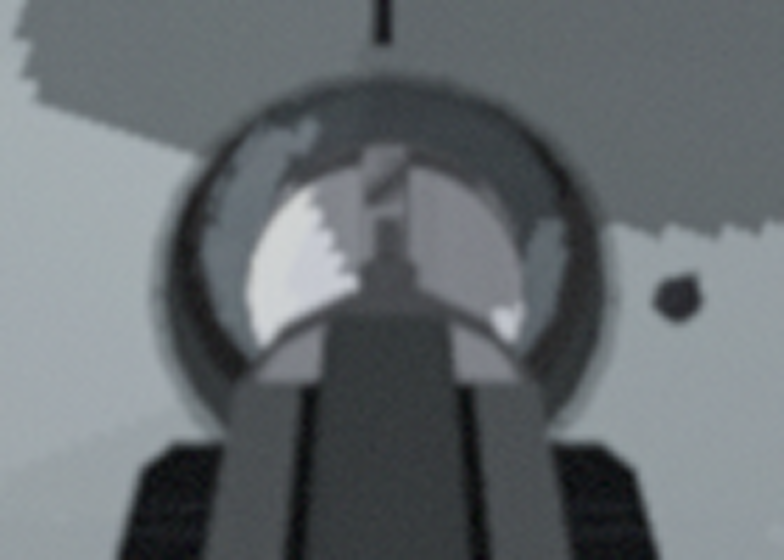

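Request:
move_arm(
  rows="-0.04 0.05 0 0 0 0 0;0 0 0.1 0 0 0 0;0 0 0.1 0 0 0 0;0 0 0.1 0 0 0 0;0 0 0 0 0 0 0;0 0 0 0 0 0 0",
)

```text
time_s: 13.9
eef_pos: [0.4853, 0.1938, 0.2007]
eef_rot: [-0.0, 0.566, 0.824, -0.0]
wrist_force: [0.3, -0.6, 0.1]
opening: 0.119
```

```bash
cat > st.py <<'E'
from h import *
import sys
L=[]
for _ in range(4):
    c=ctrl.camera("wrist"); o,p,r=tcp(); L.append(np.r_[o["wrist_force"],o["torque"]])
m=np.mean(L,0)
f=r.inv().apply(m[:3]);t=r.inv().apply(m[3:])
print("t",o["time_s"],"pos",p.round(4),"key z",round(p[2]-.1227,4),"toolx",round(np.degrees(np.arctan2(*r.as_matrix()[[1,0],0])),2),"Ftool",f.round(2),"Ttool",t.round(3),"sd",np.std(L,0).round(2)[:3])
if len(sys.argv)>1:
    cv2.imwrite("pics/%s.png"%sys.argv[1],cv2.resize(c["color"][215:315,250:390],None,fx=5.6,fy=5.6,interpolation=cv2.INTER_CUBIC))
E
python3 st.py w9
```

```text
t 14.1 pos [0.4854 0.1939 0.2008] key z 0.0781 toolx 111.03 Ftool [-0.16 -0.16  0.64] Ttool [ 0.013 -0.     0.018] sd [0.45 0.2  0.34]
```

View pics/w9.png

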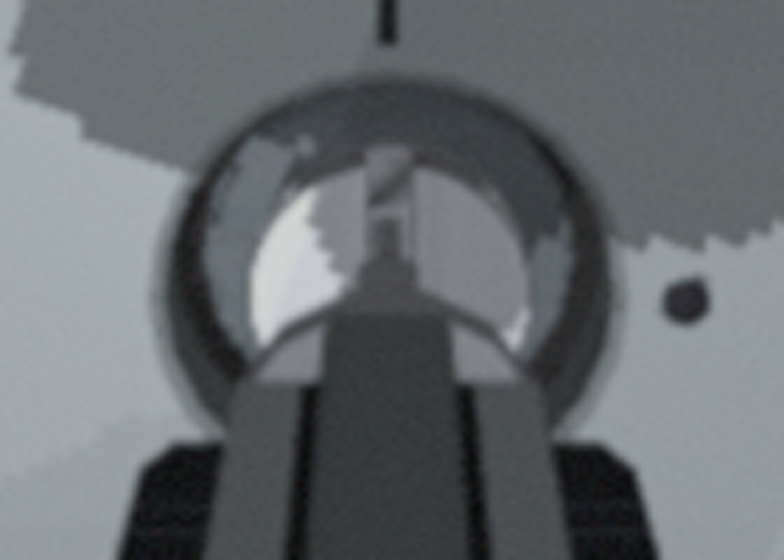

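Request:
move_arm(
  rows="0 0 0.1 0 0 0 0;0 0 0.1 0 0 0 0;0 0 0.1 0 0 0 0;0 0 0 0 0 0 0;0 0 0 0 0 0 0",
)

```text
time_s: 14.6
eef_pos: [0.4853, 0.1938, 0.1977]
eef_rot: [-0.0, 0.566, 0.824, -0.0]
wrist_force: [0.5, 0.4, -0.1]
opening: 0.12
```

```bash
python3 st.py w10
```

```text
t 14.8 pos [0.4854 0.1938 0.1978] key z 0.0751 toolx 111.02 Ftool [-0.23 -0.21  0.57] Ttool [-0.018  0.008 -0.001] sd [0.24 0.45 0.35]
```

View pics/w10.png

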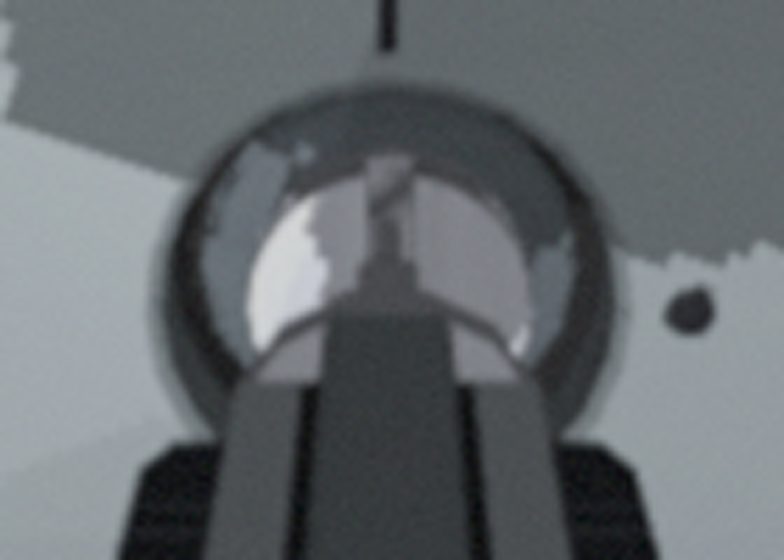

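Request:
move_arm(
  rows="0 0 0.1 0 0 0 0;0 0 0.05 0 0 0 0;0 0 0 0 0 0 0;0 0 0 0 0 0 0",
)

```text
time_s: 15.2
eef_pos: [0.4853, 0.1938, 0.1963]
eef_rot: [-0.0, 0.566, 0.824, -0.0]
wrist_force: [0.9, -0.1, -0.2]
opening: 0.119
```

```bash
python3 st.py w11
```

```text
t 15.4 pos [0.4854 0.1938 0.1963] key z 0.0736 toolx 111.02 Ftool [ 0.34 -0.05  0.65] Ttool [-0.012  0.003  0.009] sd [0.32 0.27 0.35]
```

Request:
move_arm(
  rows="0.005 0 0 0 0 2 0;0.005 0 0 0 0 2 0;0.005 0 0 0 0 2 0;0.005 0 0 0 0 2 0;0.005 0 0 0 0 2 0;0.005 0 0 0 0 2 0;0.005 0 0 0 0 2 0;0.005 0 0 0 0 2 0;0.005 0 0 0 0 2 0;0.005 0 0 0 0 2 0;0 0 0 0 0 0 0;0 0 0 0 0 0 0",
)

```text
time_s: 16.6
eef_pos: [0.4852, 0.1945, 0.1963]
eef_rot: [-0.0, 0.7, 0.714, 0.0]
wrist_force: [-0.2, 1.3, -0.3]
opening: 0.125
```

```bash
python3 st.py w12
```

```text
t 16.8 pos [0.4852 0.1945 0.1963] key z 0.0736 toolx 91.05 Ftool [2.25 0.26 0.7 ] Ttool [ 0.052  0.551 -0.058] sd [0.7  0.38 0.78]
```

View pics/w12.png

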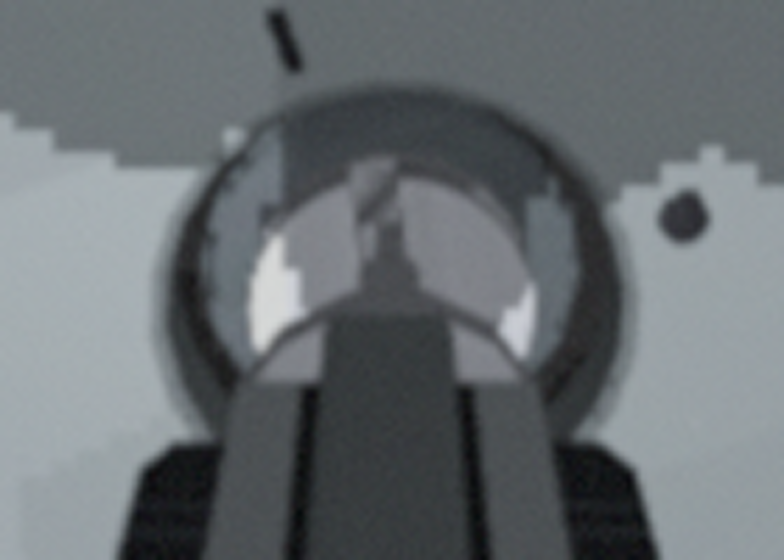

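Request:
move_arm(
  rows="0.02 0 0 0 0 2 0;0.01 0 0 0 0 2 0;0.01 0 0 0 0 3 0;0.01 0 0 0 0 3 0;0.01 0 0 0 0 3 0;0.01 0 0 0 0 3 0;0.01 0 0 0 0 3 0;0.01 0 0 0 0 3 0;0.01 0 0 0 0 3 0;0.01 0 0 0 0 3 0;0.01 0 0 0 0 2 0;0 0 0 0 0 0 0;0 0 0 0 0 0 0",
)

```text
time_s: 18.1
eef_pos: [0.4855, 0.1957, 0.1963]
eef_rot: [-0.0, 0.861, 0.508, 0.0]
wrist_force: [-0.5, 4.0, -1.3]
opening: 0.123
```

```bash
python3 st.py w13
```

```text
t 18.3 pos [0.4855 0.1957 0.1963] key z 0.0736 toolx 61.05 Ftool [ 3.66 -1.79  0.48] Ttool [ 0.468  0.816 -0.051] sd [0.44 0.52 0.21]
```

View pics/w13.png

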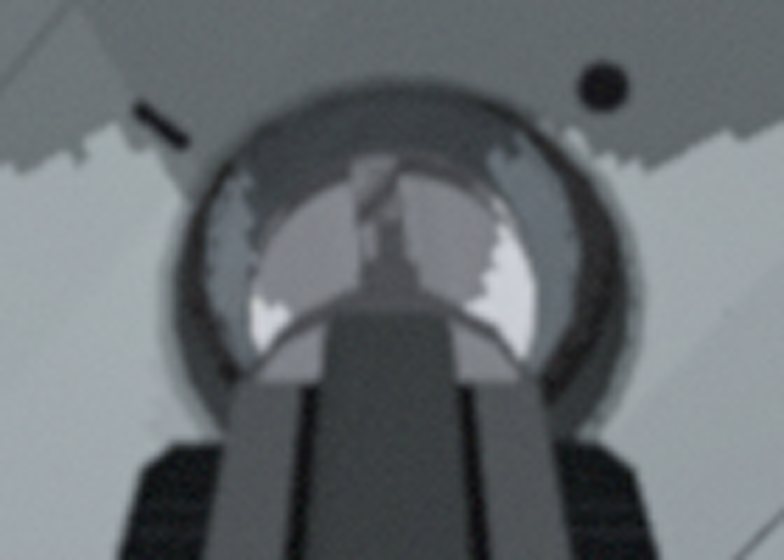

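Request:
move_arm(
  rows="0.04 -0.02 0 0 0 3 0;0.02 -0.01 0 0 0 3 0;0.01 0 0 0 0 3 0;0.01 0 0 0 0 3 0;0.01 0 0 0 0 3 0;0.01 0 0 0 0 3 0;0.01 0 0 0 0 3 0;0.01 0 0 0 0 3 0;0.01 0 0 0 0 3 0;0.01 0 0 0 0 3 0;0.01 0 0 0 0 3 0;0.01 0 0 0 0 3 0;0.01 0 0 0 0 2 0;0.01 0 0 0 0 2 0;0 0 0 0 0 0 0;0 0 0 0 0 0 0",
)

```text
time_s: 19.9
eef_pos: [0.4867, 0.1969, 0.1964]
eef_rot: [-0.0, 0.983, 0.183, 0.0]
wrist_force: [1.4, 4.9, -2.1]
opening: 0.122
```

```bash
python3 st.py w14
```

```text
t 20.1 pos [0.4866 0.1969 0.1964] key z 0.0737 toolx 21.05 Ftool [ 2.91 -3.39  0.98] Ttool [ 0.767  0.591 -0.017] sd [0.27 0.46 0.23]
```

View pics/w14.png

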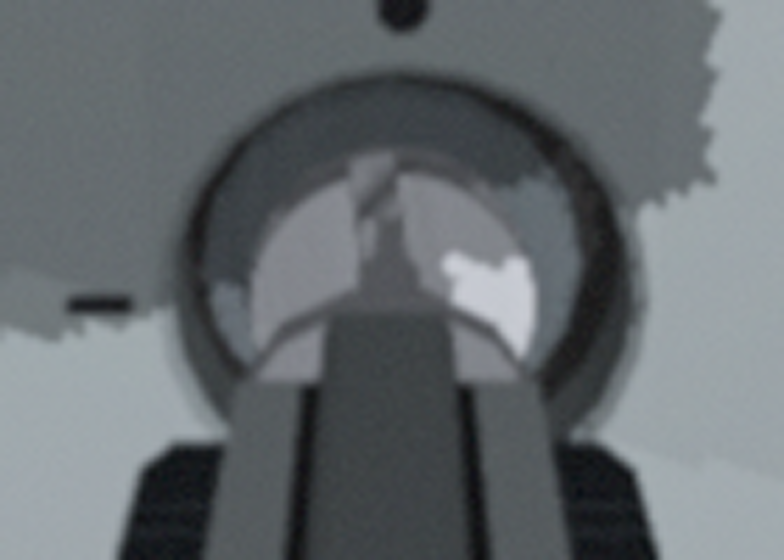

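Request:
move_arm(
  rows="0.02 -0.02 0 0 0 1 0;0.01 -0.02 0 0 0 1 0;0.01 -0.02 0 0 0 1 0;0 0 0 0 0 1 0;0 0 0 0 0 1 0;0 0 0 0 0 1 0;0 0 0 0 0 1 0;0 0 0 0 0 0 0;0 0 0 0 0 0 0",
)

```text
time_s: 21.0
eef_pos: [0.4868, 0.1975, 0.1964]
eef_rot: [0.0, 0.993, 0.122, 0.0]
wrist_force: [3.0, 2.0, -1.7]
opening: 0.119
```

```bash
python3 st.py w15
```

```text
t 21.2 pos [0.4867 0.1975 0.1963] key z 0.0736 toolx 14.03 Ftool [2.84 0.05 1.46] Ttool [ 0.053  0.618 -0.038] sd [0.31 0.45 0.18]
```

View pics/w15.png

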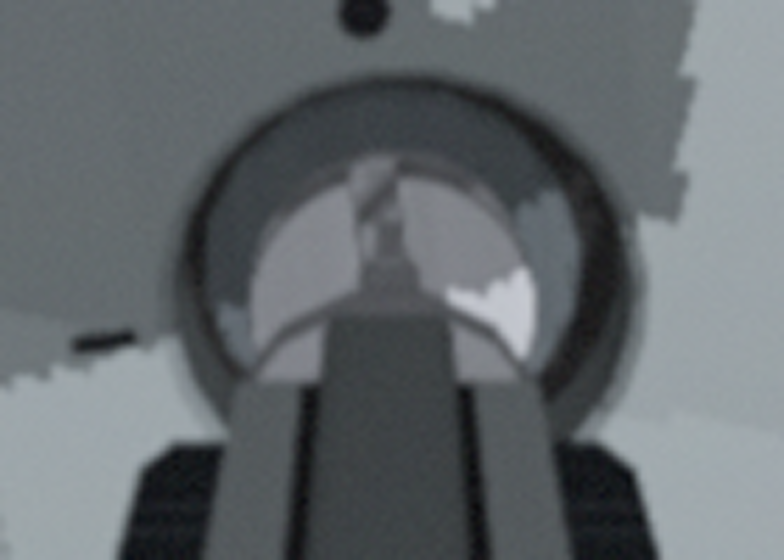

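Request:
move_arm(
  rows="0.01 0 0 0 0 1 0;0.01 0 0 0 0 1 0;0 0 0 0 0 1 0;0 0 0 0 0 0 0;0 0 0 0 0 0 0",
)

```text
time_s: 21.7
eef_pos: [0.4869, 0.1976, 0.1963]
eef_rot: [0.0, 0.995, 0.096, 0.0]
wrist_force: [3.4, 0.9, -0.6]
opening: 0.121
```

```bash
python3 st.py w16
```

```text
t 21.9 pos [0.4869 0.1976 0.1963] key z 0.0736 toolx 11.03 Ftool [3.09 0.38 1.11] Ttool [-0.078  0.674 -0.127] sd [0.38 0.28 0.14]
```

Request:
move_arm(
  rows="0.01 0 0 0 0 1 0;0 0 0 0 0 1 0;0 0 0 0 0 0 0;0 0 0 0 0 0 0",
)

```text
time_s: 22.3
eef_pos: [0.4869, 0.1976, 0.1963]
eef_rot: [0.0, 0.997, 0.079, 0.0]
wrist_force: [3.7, -0.4, -1.5]
opening: 0.121
```

```bash
python3 st.py w17
```

```text
t 22.5 pos [0.4869 0.1976 0.1963] key z 0.0736 toolx 9.03 Ftool [3.45 0.41 0.89] Ttool [-0.12   0.686 -0.161] sd [0.11 0.12 0.17]
```

View pics/w17.png

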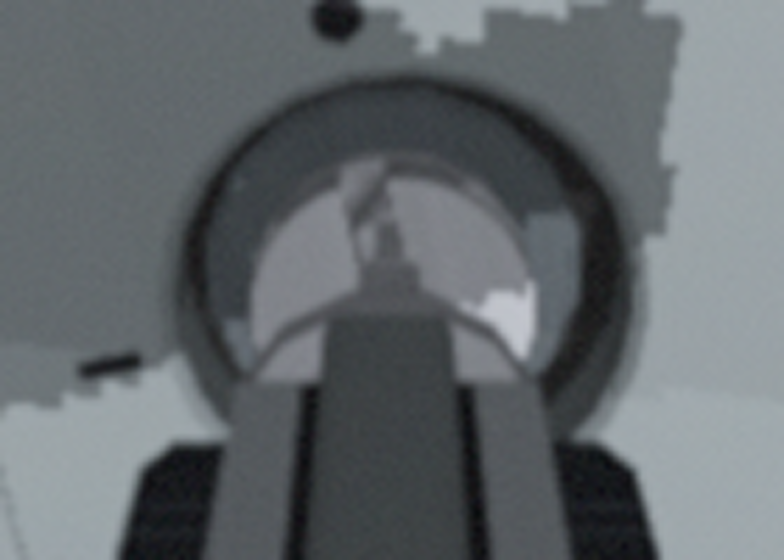

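Request:
move_arm(
  rows="0 0 0 0 0 -2 0;0 0 0 0 0 -2 0;0 0 0 0 0 -2 0;0.03 0 0 0 0 -1 0;0 0 0 0 0 0 0;0 0 0 0 0 0 0",
)

```text
time_s: 23.1
eef_pos: [0.4868, 0.1977, 0.1961]
eef_rot: [-0.0, 0.99, 0.139, -0.001]
wrist_force: [0.2, 0.0, -0.5]
opening: 0.122
```

```bash
python3 st.py w18
```

```text
t 23.3 pos [0.4869 0.1977 0.1961] key z 0.0734 toolx 16.01 Ftool [0.39 0.37 0.12] Ttool [ 0.002  0.14  -0.004] sd [0.38 0.47 0.46]
```

View pics/w18.png

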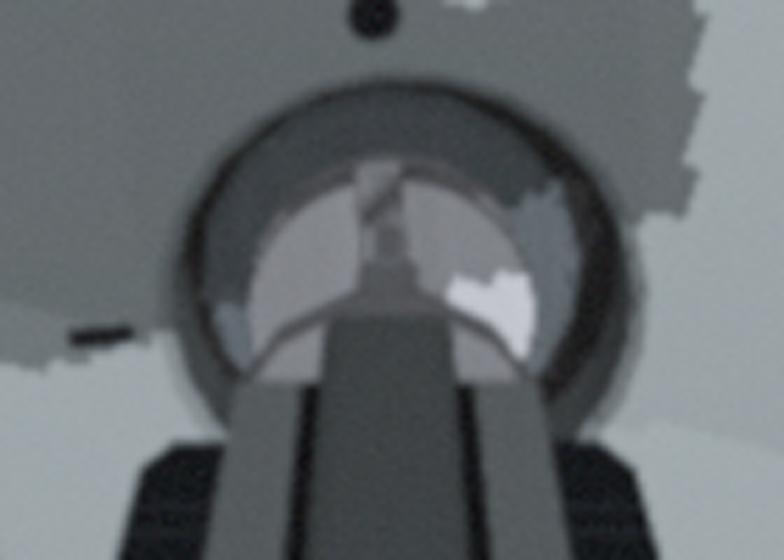

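Request:
move_arm(
  rows="0 0 -0.2 0 0 0 0;0 0 -0.4 0 0 0 0;0 0 -0.6 0 0 0 0;0 0 -1 0 0 0 0;0 0 -2 0 0 0 0;0 0 -3 0 0 0 0;0 1 -3 0 0 0 0;0 2 -3 0 0 0 0;0 2 0 0 0 0 0;0 0 0 0 0 0 0;0 0 0 0 0 0 0",
)

```text
time_s: 24.4
eef_pos: [0.5007, 0.1496, 0.3286]
eef_rot: [-0.0, 0.99, 0.139, -0.0]
wrist_force: [0.3, -0.4, -0.4]
opening: 0.127
```

```bash
python3 - <<'E'
from h import *
c=grab("wrist","w19"); plan([.4596,-.1542,.29],80.42)
cv2.imwrite("pics/w19z.png",cv2.resize(c["color"][90:270,200:440],None,fx=3.3,fy=3.3,interpolation=cv2.INTER_CUBIC))
o,p,r=tcp(); print("tip pred",proj(c,[p+r.apply([0,s*.008,.1227]) for s in(-1,1)]))
cv2.imwrite("pics/tip2.png",cv2.resize(c["color"][235:300,280:360],None,fx=8,fy=8,interpolation=cv2.INTER_CUBIC))
E
```

```text
shift cm [-12.317  28.108   3.806] rotvec deg [-6.000e-02  2.000e-02 -6.441e+01] toolx ang 16.00557780572244 pos [0.5005 0.1499 0.3281] F [-0.01  0.29 -1.57]
tip pred [[319.31970108 247.0702547 ]
 [319.33628532 272.04276984]]
```

View pics/w19z.png

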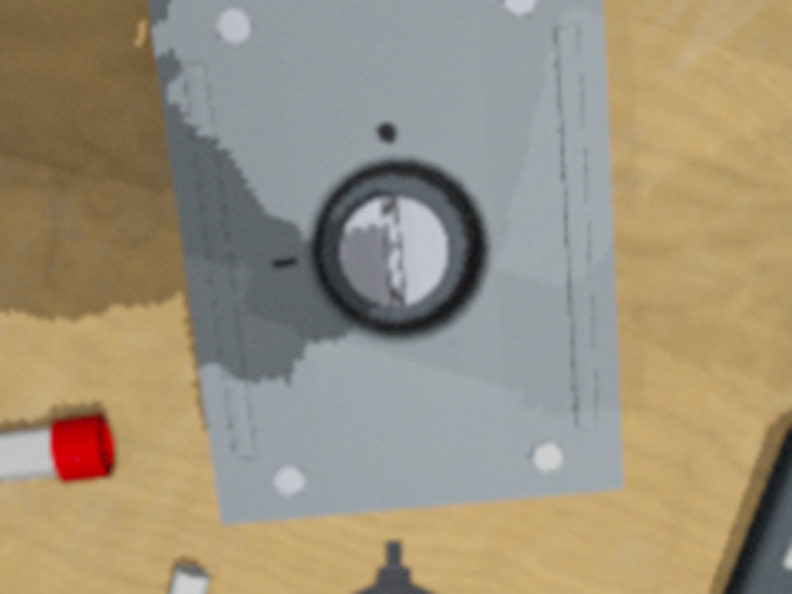

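View pics/tip2.png

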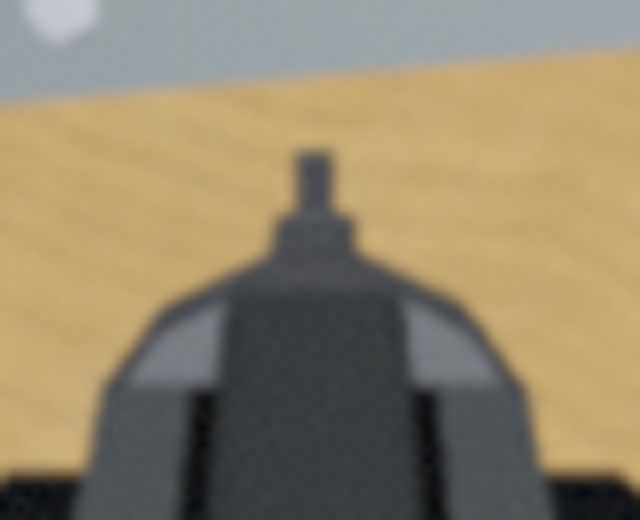

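```bash
python3 - <<'E'
from h import *
a=np.radians(21.12); ux=np.array([np.cos(a),np.sin(a)]); uy=np.array([-ux[1],ux[0]])
def rect(c,ctr,z=.079,s=10,h=38):
    n=h*s; g=np.mgrid[0:2*n,0:2*n]  # rows: -y?  image col = case x, row= -case y
    X=((g[1]-n)/s/1000)[...,None]*ux+(-(g[0]-n)/s/1000)[...,None]*uy+ctr
    P=np.concatenate([X,np.full(X.shape[:2]+(1,),z)],-1).reshape(-1,3)
    m=proj(c,P).reshape(2*n,2*n,2).astype(np.float32)
    return cv2.remap(c["color"],m[...,0],m[...,1],cv2.INTER_CUBIC)
c=ctrl.camera("wrist")
im=rect(c,np.array([.4885,.1945]))
cv2.imwrite("pics/rect.png",cv2.resize(im,(600,600),interpolation=cv2.INTER_AREA))
E
```

```text
(no output)
```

View pics/rect.png

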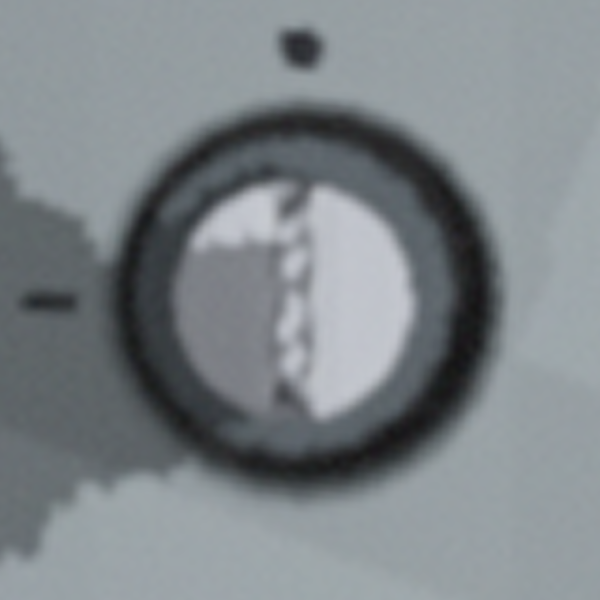

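Request:
move_arm(
  rows="-0.6 1.4 0.3 0 0 -4 0;0 0 0 0 0 -8 0;0 0 0 0 0 -8 0;0 0 0 0 0 -8 0;0 0 0 0 0 -8 0;0 0 0 0 0 -8 0;0 0 0 0 0 -8 0;0 0 0 0 0 -8 0;0 0 0 0 0 -4.4 0;0 0 0 0 0 0 0;0 0 0 0 0 0 0",
)

```text
time_s: 25.6
eef_pos: [0.4988, 0.1351, 0.3249]
eef_rot: [-0.0, 0.764, 0.645, -0.0]
wrist_force: [0.0, -0.0, -0.1]
opening: 0.123
```

```bash
python3 - <<'E'
from h import *
plan([.4596,-.1542,.25],80.42)
E
```

```text
shift cm [-29.175   1.      7.491] rotvec deg [-0.05  0.   -0.08] toolx ang 80.34351392664604 pos [0.4988 0.1351 0.3249] F [ 0.04 -0.01 -0.06]
```

Request:
move_arm(
  rows="-1.5 0 0 0 0 0 0;-3 0.1 0 0 0 0 0;-3 0.1 0 0 0 0 0;-3 0.1 0 0 0 0 0;-3 0.1 0 0 0 0 0;-3 0.1 0 0 0 0 0;-3 0.1 0 0 0 0 0;-3 0.1 0 0 0 0 0;-3 0.1 0 0 0 0 0;-2.18 0.1 0 0 0 0 0;-1.5 0.1 0 0 0 0 0;0 0 2 0 0 0 0;0 0 3 0 0 0 0;0 0 2 0 0 0 0;0 0 0.5 0 0 0 0;0 0 0 0 0 0 0;0 0 0 0 0 0 0",
)

```text
time_s: 27.3
eef_pos: [0.461, -0.1552, 0.2515]
eef_rot: [0.001, 0.764, 0.646, 0.0]
wrist_force: [0.5, -0.6, -0.3]
opening: 0.119
```

```bash
python3 - <<'E'
from h import *
c=grab("wrist","w20"); plan([.4596,-.1542,.18],80.42)
cv2.imwrite("pics/w20z.png",cv2.resize(c["color"][160:320,230:410],None,fx=3.7,fy=3.7,interpolation=cv2.INTER_CUBIC))
E
```

```text
shift cm [ 0.083 -0.181  7.17 ] rotvec deg [0.13 0.05 0.01] toolx ang 80.42742463550141 pos [ 0.4611 -0.1552  0.2517] F [-0.06 -0.05 -0.08]
```

View pics/w20z.png

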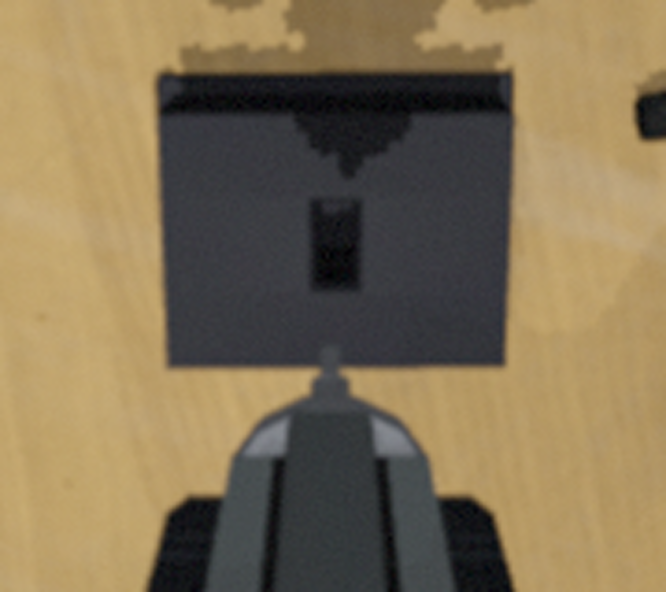

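Request:
move_arm(
  rows="0.08 0 2 0 0 0 0;0 0 3 0 0 0 0;0 0 2 0 0 0 0;0 0 0.1 0 0 0 0;0 0 0 0 0 0 0;0 0 0 0 0 0 0;0 0 0 0 0 0 0;0 0 0 0 0 0 0",
)

```text
time_s: 28.15
eef_pos: [0.4611, -0.1544, 0.1804]
eef_rot: [0.001, 0.764, 0.646, 0.0]
wrist_force: [-0.3, 0.2, -1.1]
opening: 0.119
```

```bash
python3 - <<'E'
from h import *
c=grab("wrist","w21"); plan([.4596,-.1542,.1267],80.42)
cv2.imwrite("pics/w21z.png",cv2.resize(c["color"][200:320,250:390],None,fx=4.8,fy=4.8,interpolation=cv2.INTER_CUBIC))
E
```

```text
shift cm [-0.009 -0.142  5.344] rotvec deg [0.08 0.03 0.  ] toolx ang 80.4239462371554 pos [ 0.4609 -0.1543  0.1801] F [ 0.27  0.15 -0.17]
```

View pics/w21z.png

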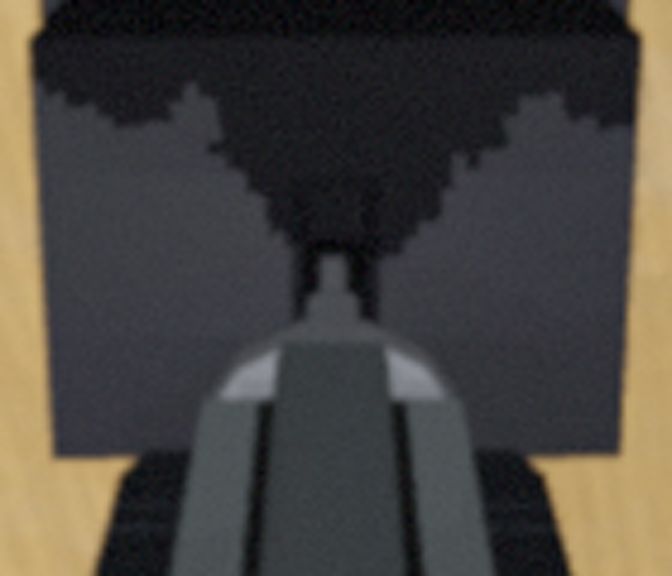

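Request:
move_arm(
  rows="0 -0.14 0 0 0 0 0;0 0 0.5 0 0 0 0;0 0 0.5 0 0 0 0;0 0 0.5 0 0 0 0;0 0 0.3 0 0 0 0;0 0 0 0 0 0 0;0 0 0 0 0 0 0",
)

```text
time_s: 28.9
eef_pos: [0.4592, -0.1538, 0.1612]
eef_rot: [-0.0, 0.764, 0.646, -0.0]
wrist_force: [0.5, 0.3, -0.5]
opening: 0.122
```

```bash
python3 st.py w22; python3 -c "
from h import *
plan([.4596,-.1542,.1267],80.42)"
```

```text
t 29.1 pos [ 0.4593 -0.1539  0.1615] key z 0.0388 toolx 80.43 Ftool [0.06 0.14 0.49] Ttool [-0.024 -0.011  0.016] sd [0.15 0.72 0.38]
shift cm [-0.024  0.032  3.48 ] rotvec deg [0.02 0.01 0.01] toolx ang 80.4254995272931 pos [ 0.4593 -0.1539  0.1615] F [ 0.01 -0.95 -0.92]
```

View pics/w22.png

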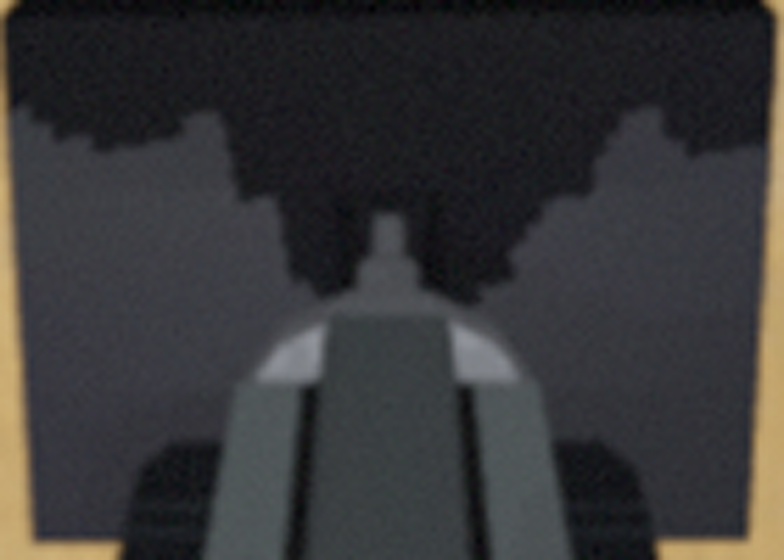

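In the hole by about 5 mm with no contact force. Going down to about 1.5 mm above seated.

Request:
move_arm(
  rows="-0.02 0.03 0.5 0 0 0 0;0 0 0.5 0 0 0 0;0 0 0.5 0 0 0 0;0 0 0.5 0 0 0 0;0 0 0.5 0 0 0 0;0 0 0.5 0 0 0 0;0 0 0.3 0 0 0 0;0 0 0 0 0 0 0;0 0 0 0 0 0 0",
)

```text
time_s: 30.0
eef_pos: [0.4595, -0.1541, 0.1283]
eef_rot: [-0.0, 0.764, 0.646, 0.0]
wrist_force: [0.2, 0.5, -0.4]
opening: 0.119
```

```bash
python3 st.py; python3 -c "
from h import *
plan([.4596,-.1542,.1267],80.42)"
```

```text
t 30.2 pos [ 0.4596 -0.1542  0.1286] key z 0.0059 toolx 80.43 Ftool [-0.2  -0.14  0.23] Ttool [ 0.019 -0.01   0.024] sd [0.34 0.42 0.85]
shift cm [-0.002  0.001  0.185] rotvec deg [0.03 0.01 0.01] toolx ang 80.42525745843028 pos [ 0.4596 -0.1542  0.1286] F [ 0.35  0.09 -0.02]
```

Request:
move_arm(
  rows="0 0 0.1 0 0 0 0;0 0 0.08 0 0 0 0;0 0 0 0 0 0 0;0 0 0 0 0 0 0.15;0 0 0 0 0 0 0.2;0 0 0 0 0 0 0.4;0 0 0 0 0 0 0.7;0 0 0 0 0 0 1;0 0 0 0 0 0 1;0 0 0 0 0 0 1",
)

```text
time_s: 31.2
eef_pos: [0.4594, -0.1541, 0.1265]
eef_rot: [-0.0, 0.764, 0.646, -0.0]
wrist_force: [0.0, -0.6, 1.1]
opening: 0.996
```

```bash
python3 st.py; python3 -c "
from h import *
c=grab('wrist','w23')"
```

```text
t 31.4 pos [ 0.4594 -0.1541  0.1265] key z 0.0038 toolx 80.42 Ftool [-0.36 -0.32 -0.06] Ttool [0.004 0.001 0.006] sd [0.43 0.5  0.19]
```

View pics/w23.png

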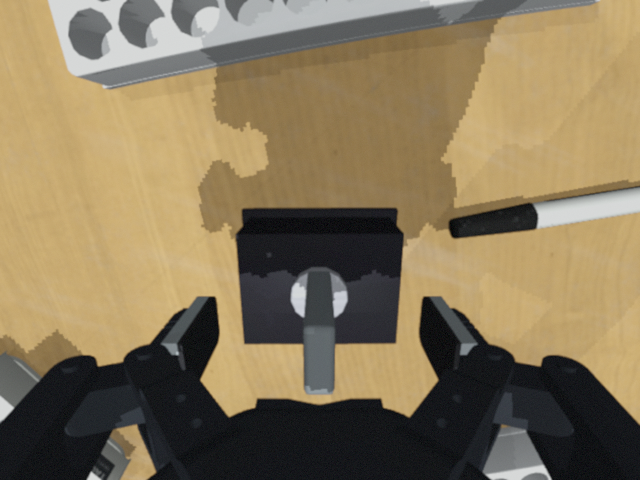

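Released; the key stands upright on its collar, with the collar centred in the block at (319,293). Retreating straight up.

Request:
move_arm(
  rows="0 0 -0.5 0 0 0 1;0 0 -1.5 0 0 0 1;0 0 -3 0 0 0 1;0 0 -3 0 0 0 1;0 0 -3 0 0 0 1;0 0 -3 0 0 0 1;0 0 -2.5 0 0 0 1;0 0 0 0 0 0 1;0 0 0 0 0 0 1;0 0 0 0 0 0 1",
)

```text
time_s: 32.45
eef_pos: [0.4589, -0.1537, 0.2904]
eef_rot: [-0.001, 0.764, 0.646, -0.0]
wrist_force: [-0.3, 0.4, 0.8]
opening: 1.001
```

```bash
python3 - <<'E'
from h import *
c=grab("wrist","w24"); a=cv2.resize(c["color"][165:265,255:375],(480,400),interpolation=cv2.INTER_CUBIC)
s=ctrl.camera("top"); b=cv2.resize(s["color"][190:340,130:330],(320,240))
out=np.zeros((400,800,3),np.uint8); out[:,:480]=a; out[:240,480:]=b; cv2.imwrite("pics/fin.png",out)
for q in ["pen","water"]:
    for r in ctrl.look_for("top",q)[:1]: print(q,r)
E
```

```text
pen {'bbox': [334.1, 282.9, 404.8, 290.1], 'confidence': 0.62}
water {'bbox': [146.2, 212.2, 207.9, 253.7], 'confidence': 0.56}
```

View pics/fin.png

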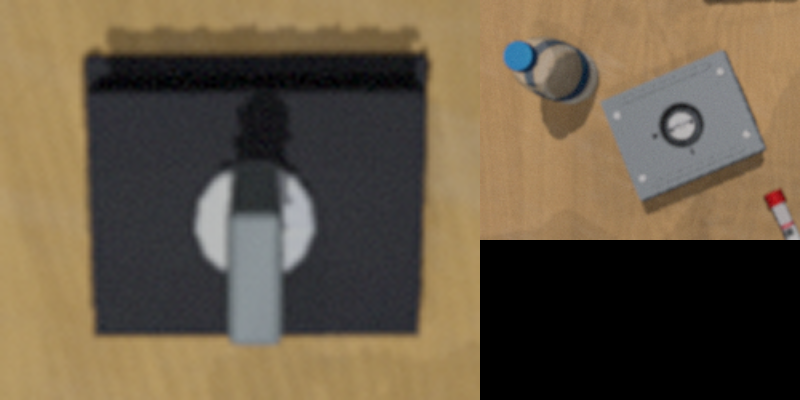

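```bash
python3 -c "
from bench import ctrl
print(ctrl.hand_in())"
```

```text
the job is handed in; nothing more can be done
None
```

The cam is turned home, the key is back in its holder, and the job was handed in at about 32.5 s. No verdict was reported.

- **Finding the slot:** I lined the blade up with the slot using the wrist camera. It then went in with no measurable force, so I never had to search by feel.
- **Turning the cam:** I turned it clockwise until the moment rose from about 0.05 to 0.16 N m, which I took as the stop. Side forces stayed around 3 to 5 N. A flattened picture of the cover then showed the slot pointing at the locked dot to within about 1°.
- **Returning the key:** The blade re-entered the hole with no contact force, and I released it at the height where I had picked it up. The last picture shows it upright, with the collar centred on the block as at the start.
- **Bystanders:** The bottle shows in the last top picture within about 2 pixels (roughly 4 mm) of its first detection. The pen was not detected in the first top picture, so I have no like-for-like comparison. It lies where the first picture showed it, and the arm never came near it.

One disagreement: the top camera's first estimate of the holder was about 7 mm off the wrist camera's. I used the wrist value, and the grasp and the return both fitted it.

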